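# Index the developing tank to its stop and unscrew its cap

## Task

Swing the turntable anticlockwise (seen from above) by its upright post until it clicks home in its detent, where its stop braces the clamped developing tank. Then unscrew the tank's tight cap anticlockwise, stop turning once the threads let go, and lift it straight up with the turntable still in its detent. Finish still holding the cap level in the gripper, centred just above the tank's mouth and clear of it by about 20 mm (the program ends while holding: do not put it down or let go), and leave the other things on the counter alone.

Things in the scene. Friction and masses are not known exactly. Their poses are not given: they have to be found in the camera images.
- base: Fixed dark steel base disc of the turntable, 250 mm across, 15 mm thick, with a block 32 mm high at its -y side (110 to 170 mm from the pivot) carrying a brass spring ball. Origin on the pivot axis at counter level, z up. Its x axis is where the turntable's x axis points when home in the detent.
- pivot (a point): Point on the turntable's vertical pivot axis, 105 mm above the counter (same height as the post's grip point).
- post_goal (a point): Fixed point where the post's grip point is when the turntable is home in the detent: 85 mm from the pivot along -x of the base.
- turntable: Aluminium platter 220 mm across, 14 mm thick, top 30 mm above the counter; origin on the pivot axis at its underside, x towards the tank. It turns about the pivot with light friction (0.1 N m) and starts 0.8 to 1.4 rad short (clockwise) of home. Home is where its x axis lines up with the base's x axis.
- post (a point): Grip point of the turntable's upright steel post: a round bar 14 mm in diameter, its top 15 mm above this point (120 mm above the counter), its foot on the platter 75 mm below it. The post stands 85 mm from the pivot along -x of the turntable, opposite the tank.
- mouth (a point): Centre of the open mouth (top rim of the neck) of the steel developing tank clamped rigidly on the turntable, 45 mm from the pivot along the turntable's +x, 118 mm above the counter. z up. Neck 32 mm outside diameter, 46 mm high, threads out to 41 mm, on a tank 76 mm in diameter whose flat top lies 46 mm below this point.
- cap_center (a point): Centre (half-way up, on the axis) of the loose steel screw cap: a round inverted cup 52 mm in outside diameter, 30 mm high, about 70 g, with a raised line on top along its +x. Screwed on, this point lies 9 mm below the mouth point and its x axis lines up with the turntable's. Its lower edge clears the mouth when this point is 15 mm above the mouth point.
- reel: Bystander: black film reel, 56 mm across, 35 mm high, standing on its flange; origin at the centre of its underside.
- lens_cap: Bystander: chrome lens cap, 58 mm across, 10 mm high; origin at the centre of its underside.
- screw_knob: Bystander: brass tripod screw knob, 36 mm across, 28 mm high; origin at the centre of its underside.
- light_meter: Bystander: aluminium light meter 60 x 75 x 22 mm lying flat; origin at the centre of its underside.
- cap: Same cap; origin at its lower edge, 15 mm below cap_center. Coarse thread, tight (about 0.3 N m: a spring button in the mouth pushes it up with 12 N). Turned anticlockwise it may rise up to 3 mm (need not be raised while turning) and lets go after about 0.8 rad; it lifts freely at 0.9 to 1.4 rad; do not turn it further (the next threads block it at about 1.6).
- detent (a point): The spring ball on the base, 118 mm from the pivot. A round brass bump on the platter's rim passes it in the last 0.2 rad before home (up to about 8 N at the post); then the ball drops behind the bump and a square brass piece on the rim is a hard stop against turning further anticlockwise.
There are look-alikes about, which are no part of the job. Leave any green, purple or red look-alike of the cap alone.

How it is judged:
By the outcome, as a careful person would: the job done as asked, in the order asked, and still so for the second after the job is handed in, while the arm keeps its last pose, push and grip.
It also fails if it takes over 51 s, if anything falls off the work surface, if the arm or the gripper's body presses on something with over 40 N, if the wrist force passes 120 N, or if a joint passes its speed limit or range.

## Robot

A 6-joint arm with a two-finger parallel gripper is mounted at the origin on the work surface. World frame = base frame: x ahead of the robot, y to its left, z up, the work surface at z = 0. Lengths are in m, angles in rad, forces in N, time in s.
With the tool pointing down it reaches from about 0.2 to 0.875 m from the base axis. Payload 3.4 kg.
Tool frame: the origin (TCP) lies between the finger pads; the fingertips stand 25 mm ahead of it and the grasp point (between the pads) lies 6 mm ahead of it (r.nose_length is the z of the fingertips in the tool frame, in m); z points along the fingers, y is the line along which they close (so a half turn about z gives the same grasp; the last joint's range is limited). The gripper opens to 94 mm and grips with 3 to 60 N. Pads are 16 mm wide; open, the fingers measure 119 mm over their backs; the gripper's body (75 mm by 177 mm) begins 78 mm behind the grasp point.
Start: joints at [1.166, 0.276, 1.505, -0, 1.361, -0.121], TCP at [0.161, 0.552, 0.23] pointing down, gripper open.
Joint ranges: [-2.89, 2.89], [-0.75, 2.08], [0.22, 2.7], [-1.18, 4.32], [0.11, 2.71], [-2.7, 2.7]. Speed limits (rad/s): [2.57, 2.57, 3.14, 3.14, 3.14, 3.14].

## Interface

Orientations are given as a unit quaternion [w, x, y, z].
In Python, from plant import r, gripper_to, inverse_kinematics, vision, models, telemetry gives the robot as it stands. Calls block until the motion is done:
- r.move_to(position, orientation): joint-space move of the TCP to a pose.
- r.move_l(position, rot=None, vel=0.15, guard=None): straight line of the TCP; rot=None keeps the orientation; vel is the mean speed in m/s. With guard (N) it stops when the force on the tool has changed by that much, and returns True; else False.
- r.movej(angles): joint-space move.
- gripper_to(opening, f_grip=None): finger opening in m; f_grip is the grip in N (None keeps the last); returns when the fingers have stopped.
- r.hold(seconds).
- inverse_kinematics(position, orientation): joint angles nearest the present ones, or None.
- vision.snapshot(name): name is "scene" or "top"; returns the picture (384x512x3 uint8, red, green, blue); there is no depth.
- vision.get_calibration(name): a dict with "fx", "fy", "cx", "cy" (pixels), "D" ([k1, k2, p1, p2, k3] as OpenCV has them; the pictures are not rectified), "position" and "orientation" of the camera in the world. Camera axes: x right, y down, z forward; pixel columns grow to the right and rows downward; lengths in m; the calibration is good to about 2 mm. A picture is of the moment at which its call begins. get_calibration takes no time and is no camera call.
A pose or a line that the arm cannot do raises r.PlanningError and nothing moves.
- r.sign_off(): hands the job in; it is judged then, once.
Trained networks look in the newest picture that a camera, given by its name, has taken for a name from the list of things; names that differ only in an ending like _2 or _b are one class to them, and where a whole thing is asked for, a point or a joint stands for the part that bears it (a point fixed in the world has none). Each returns a list of dicts, best first, with "score" (0 to 1); they miss things now and then, are a little off and sometimes report something else, mostly with a low value. They report only what shows in the picture. A call takes as long as a camera call. They do not tell look-alikes from the thing itself.
- models.boxes_of(thing, camera): "at" ([x, y, z] in m, in world coordinates, good to about 4 mm: the middle of the surface that is visible of it).
- models.regions_of(thing, camera): "pixels" (384x512 bool, what is visible of it).
- models.mark_of(thing, camera): "at" ([x, y, z] in m, in world coordinates, good to about 4 mm: a listed point, or the origin of a listed thing).
Readings, each from a call of its own:
- telemetry.current_t(): time.
- telemetry.current_joints(): joint angles.
- telemetry.current_dq(): joint speeds.
- telemetry.current_joint_efforts(): joint torques, N m.
- telemetry.current_ee_pos(): TCP position.
- telemetry.current_tool_rot(): TCP orientation.
- telemetry.current_wrist_force(): force on the tool from outside, world axes, zero at the start.
- telemetry.current_torque(): the same for the moment, N m.
- telemetry.current_opening(): finger opening in m.
- telemetry.current_finger_force(): force on a finger pad.
Only numpy, scipy, OpenCV 4.12 (cv2) and the standard library are available. Lean on these libraries where they do the work, as an engineer would, in place of code of your own. Each camera call takes 0.05 s, during which the arm holds its last target. There are 200 camera calls.

## Working session

There is one attempt and no reset: what is moved stays moved. The work goes in short steps, each a Python script; the robot and the scene stay as the last script left them, time stands still between calls to the robot, and variables do not carry over. Pictures are saved under pics/ and viewed, at most 10 in all, crops included, and the job is handed in when it is done.

```bash
ls; mkdir -p pics
python3 - <<'E'
from plant import r, vision, models, telemetry
import cv2, numpy as np
for c in ("scene","top"):
    im=vision.snapshot(c); cv2.imwrite(f"pics/{c}0.png",im[:,:,::-1])
    k=vision.get_calibration(c); print(c,np.round(k["position"],3),np.round(k["orientation"],3),k["fx"])
    for t in ("post","pivot","mouth","cap_center","post_goal","detent","base","turntable"):
        print(t,[(np.round(d["at"],3).tolist(),round(d["score"],2)) for d in models.mark_of(t,c)][:4])
print(telemetry.current_t())
E
```

```text
pics
scene [1.15  0.758 1.063] [-0.109  0.263  0.889 -0.358] 488.9239130261581
post [([0.463, 0.044, 0.105], 0.75)]
pivot []
mouth [([0.576, -0.032, 0.119], 0.87), ([0.601, 0.304, 0.004], 0.62)]
cap_center [([0.775, -0.085, 0.016], 0.83), ([0.469, -0.25, 0.014], 0.67), ([0.776, -0.001, 0.015], 0.65), ([0.578, -0.032, 0.109], 0.58)]
post_goal [([0.536, -0.006, 0.014], 0.5)]
detent [([0.612, -0.101, 0.024], 0.61)]
base []
turntable [([0.534, -0.003, 0.015], 0.65)]
top [ 0.434 -0.011  1.176] [-0.053  0.712 -0.698  0.052] 400.69681006413236
post [([0.462, 0.044, 0.101], 0.85)]
pivot []
mouth [([0.574, -0.03, 0.118], 0.96)]
cap_center [([0.468, -0.243, 0.016], 0.69), ([0.774, 0.002, 0.016], 0.65), ([0.578, -0.029, 0.105], 0.61), ([0.775, -0.076, 0.014], 0.49)]
post_goal [([0.468, -0.058, 0.107], 0.98)]
detent [([0.604, -0.098, 0.023], 0.85)]
base []
turntable [([0.537, -0.007, 0.02], 0.94)]
0.9
```

View pics/scene0.png

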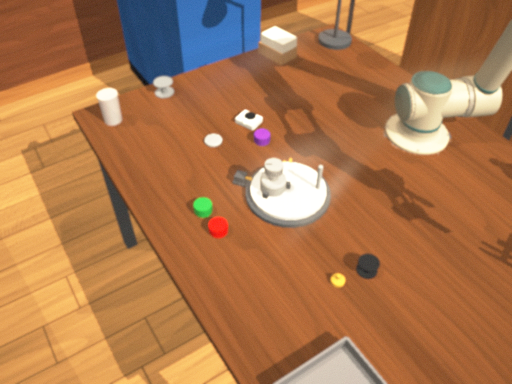

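View pics/top0.png

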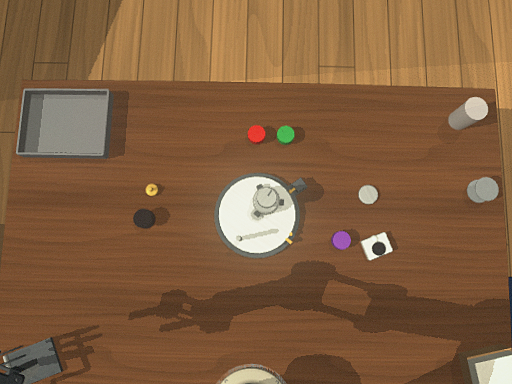

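The two views agree. The pivot is near (0.536, -0.005), the post at (0.463, 0.044) and the ball at about (0.607, -0.099), so it needs to turn about 1.24 rad. In the top picture the tank is at px (266,200), the post at (239,238) and the ball block at (300,185). The coloured caps are bystanders.

```bash
cat > h.py <<'E'
import numpy as np, cv2
from scipy.spatial.transform import Rotation as R
from plant import r, gripper_to, inverse_kinematics, vision, models, telemetry as T
PIV=np.array([.536,-.0055]); HOME=.651
def quat(phi):   # tool down, closing line (y) at world angle phi
    y=np.array([np.cos(phi),np.sin(phi),0]); z=np.array([0,0,-1.])
    q=R.from_matrix(np.c_[np.cross(y,z),y,z]).as_quat(); return [q[3],*q[:3]]
def pol(a,rad,z): return [*(PIV+rad*np.array([np.cos(a),np.sin(a)])),z]
def stat(s=""): print(s,"t",round(T.current_t(),2),"p",np.round(T.current_ee_pos(),4),"F",np.round(T.current_wrist_force(),1),"M",np.round(T.current_torque(),2),"op",round(T.current_opening(),4),"ff",np.round(T.current_finger_force(),1))
def marks(names,cams=("top","scene")):
    for c in cams:
        vision.snapshot(c)
        for t in names: print(c,t,[(np.round(d["at"],3).tolist(),round(d["score"],2)) for d in models.mark_of(t,c)][:4])
E
python3 - <<'E'
from h import *
print(np.round(R.from_quat(np.roll(T.current_tool_rot(),-1)).as_matrix(),2))
a0=np.arctan2(.0495,-.0735)
for off in (0,np.pi):
  for k in (0,.5,1.):
    a=a0+k*1.24
    q=inverse_kinematics(pol(a,.085,.111),quat(a+np.pi/2+off)); print("post",off,k,None if q is None else np.round(q,2))
  for k in (0,1.15):
    q=inverse_kinematics(pol(HOME,.045,.118),quat(HOME+k+off)); print("cap",off,k,None if q is None else np.round(q,2))
E
```

```text
[[-0.96  0.28  0.  ]
 [ 0.28  0.96  0.  ]
 [-0.    0.   -1.  ]]
post 0 0 [-0.06  0.22  1.91 -0.    1.01  2.1 ]
post 0 0.5 [-0.17  0.2   1.94 -0.    1.    1.37]
post 0 1.0 [-0.27  0.23  1.9  -0.    1.01  0.66]
cap 0 0 [-0.08  0.36  1.68 -0.    1.1  -0.73]
cap 0 1.15 [-0.08  0.36  1.68 -0.    1.1  -1.88]
post 3.141592653589793 0 [-0.06  0.22  1.91 -0.    1.01 -1.04]
post 3.141592653589793 0.5 [-0.17  0.2   1.94 -0.    1.   -1.77]
post 3.141592653589793 1.0 [-0.27  0.23  1.9  -0.    1.01 -2.49]
cap 3.141592653589793 0 [-0.08  0.36  1.68 -0.    1.1   2.41]
cap 3.141592653589793 1.15 [-0.08  0.36  1.68 -0.    1.1   1.26]
```

Run:
```python
from h import *
a0=np.arctan2(.0495,-.0735)
r.move_to(pol(a0,.085,.22),quat(a0+np.pi/2)); stat("above")
print(r.move_l(pol(a0,.085,.111),vel=.12,guard=10)); stat("down")
gripper_to(.010,20); stat("grip")
```

```text
above t 3.03 p [0.4656 0.0425 0.2201] F [ 0.3 -0.6 -0.5] M [ 0.03  0.19 -0.04] op 0.094 ff 0.0
False
down t 4.09 p [0.4661 0.042  0.1115] F [ 0.5  0.1 -0.2] M [ 0.04  0.2  -0.04] op 0.0942 ff 0.0
grip t 5.3 p [0.4653 0.0419 0.111 ] F [ 0.3 -0.8  0.3] M [-0.07  0.22 -0.04] op 0.0133 ff 20.0
```

Run:
```python
from h import *
a0=np.arctan2(.0495,-.0735); aH=HOME+np.pi
for a in np.linspace(a0,aH-.25,6)[1:]:
    r.move_l(pol(a,.085,.111),quat(a+np.pi/2),vel=.06)
stat("pre")
for a in (aH-.15,aH-.07,aH-.02,aH+.02,aH+.05):
    g=r.move_l(pol(a,.085,.111),quat(a+np.pi/2),vel=.04,guard=22); F=T.current_wrist_force()
    stat(f"{a-aH:.2f} {g} Ftan {np.dot(F[:2],[-np.sin(a),np.cos(a)]):.1f}")
    if g: break
im=vision.snapshot("top"); cv2.imwrite("pics/top1.png",cv2.resize(im[140:290,180:340],None,fx=4,fy=4,interpolation=2)[:,:,::-1])
```

```text
pre t 7.47 p [ 0.4573 -0.0386  0.1109] F [-3.6 -2.1  2.6] M [-0.6   0.7  -0.01] op 0.0136 ff 20.0
-0.15 False Ftan -2.8 t 7.83 p [ 0.4604 -0.0452  0.1109] F [-5.3  0.3  4.5] M [ 0.04  1.02 -0.04] op 0.0135 ff 20.0
-0.07 False Ftan -4.2 t 8.14 p [ 0.4637 -0.0502  0.1108] F [-4.4  2.1  3.9] M [0.41 0.94 0.18] op 0.0138 ff 20.0
-0.02 False Ftan -2.9 t 8.4 p [ 0.4672 -0.0551  0.1108] F [-3.4  1.2  1.2] M [0.03 0.73 0.13] op 0.0134 ff 20.0
0.02 False Ftan -7.9 t 8.65 p [ 0.4678 -0.056   0.1108] F [-6.6  4.8  5. ] M [ 0.85  1.04 -0.06] op 0.0137 ff 20.0
0.05 False Ftan -12.2 t 8.9 p [ 0.468  -0.0561  0.1108] F [-8.2  9.   8.2] M [ 1.61  1.43 -0.1 ] op 0.0136 ff 20.0
```

View pics/top1.png

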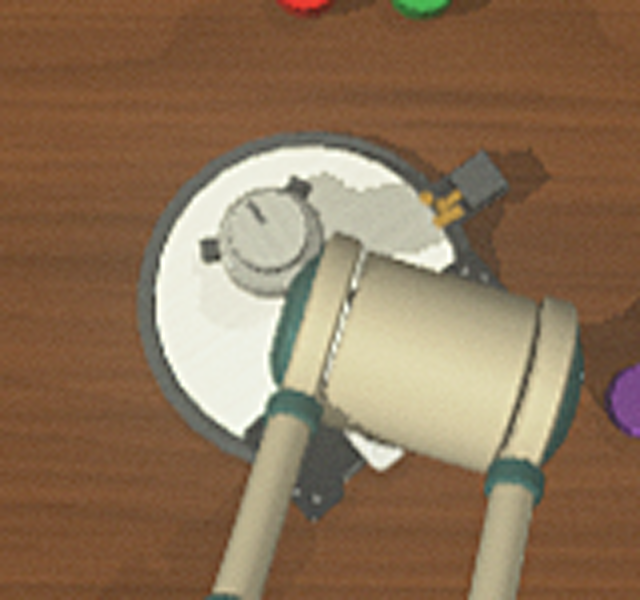

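The post has stopped at post_goal against the hard stop. The crop shows the ball at about (445,205), between the bump and the stop piece. Next I'll release the post and measure the cap.

Run:
```python
from h import *
gripper_to(.045); stat("rel")
p=T.current_ee_pos(); r.move_l([p[0],p[1],.19],vel=.15)
r.move_l([.40,-.15,.25],vel=.25)
marks(("post","mouth","cap_center","detent"))
stat()
im=vision.snapshot("top"); cv2.imwrite("pics/top2.png",cv2.resize(im[160:270,190:320],None,fx=5,fy=5,interpolation=2)[:,:,::-1])
```

```text
rel t 9.62 p [ 0.4713 -0.0605  0.111 ] F [ 0.4  0.2 -0.8] M [-0.07  0.16 -0.01] op 0.0449 ff 0.0
top post [([0.464, -0.057, 0.104], 0.75)]
top mouth [([0.572, 0.021, 0.117], 0.8), ([0.608, 0.303, -0.001], 0.47), ([0.606, -0.102, 0.022], 0.47)]
top cap_center [([0.575, 0.019, 0.11], 0.89), ([0.777, 0.003, 0.015], 0.8), ([0.608, 0.302, 0.001], 0.32)]
top detent [([0.602, -0.099, 0.023], 0.68)]
scene post [([0.465, -0.051, 0.105], 0.67)]
scene mouth [([0.572, 0.018, 0.116], 0.64)]
scene cap_center [([0.464, -0.247, 0.016], 0.64), ([0.574, 0.02, 0.108], 0.57), ([0.776, -0.001, 0.015], 0.57)]
scene detent [([0.61, -0.102, 0.026], 0.82)]
 t 11.46 p [ 0.4001 -0.1497  0.2499] F [-0.1  0.1  1. ] M [-0.03  0.09  0.02] op 0.045 ff 0.0
```

View pics/top2.png

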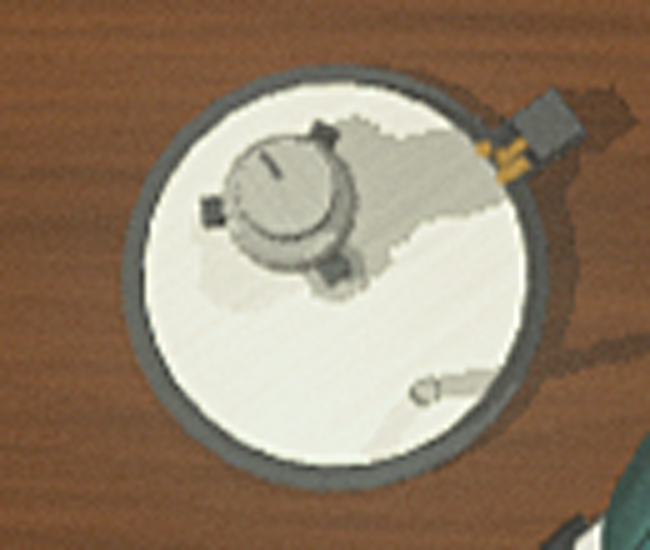

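Still in the detent: the ball at crop (500,150) sits between the brass pieces. The cap is at about (0.573, 0.0205). Next: light centring squeezes along both directions.

Run:
```python
from h import *
c=[.573,.0205]
r.move_to([*c,.20],quat(HOME-np.pi/2+.0)) if False else r.move_to([*c,.20],quat(HOME+np.pi/2))
gripper_to(.094,4); 
print(r.move_l([*c,.118],vel=.1,guard=8)); stat("down")
gripper_to(.045,4); r.hold(.2); stat("tangential squeeze")
```

```text
False
down t 15.63 p [0.5735 0.0205 0.1185] F [-0.3 -1.1 -0.9] M [ 0.05  0.03 -0.06] op 0.0942 ff 0.0
tangential squeeze t 16.54 p [0.5728 0.0207 0.118 ] F [-1.   1.   1.2] M [0.29 0.24 0.03] op 0.0527 ff 4.0
```

Run:
```python
from h import *
gripper_to(.075)
q=np.array(T.current_joints()); q[5]+=np.pi/2; print(np.round(q,2)); r.movej(q)
gripper_to(.045,4); r.hold(.2); stat("radial 4")
u=np.array([np.cos(HOME),np.sin(HOME)]); print("Frad",u@np.array(T.current_wrist_force())[:2])
```

```text
[-0.09  0.36  1.68 -0.    1.1  -0.74]
radial 4 t 19.19 p [0.5726 0.0201 0.1179] F [-1.4 -2.3  1.9] M [-0.44  0.4   0.03] op 0.0514 ff 4.0
Frad -2.4494801900164127
```

Run:
```python
from h import *
gripper_to(.045,50); stat("50N")
q=np.array(T.current_joints()); q0=q[5]
for d in (.2,.4,.6,.8,.95,1.12):
    q[5]=q0-d; r.movej(q); stat(f"{d}")
im=vision.snapshot("top"); cv2.imwrite("pics/top3.png",cv2.resize(im[160:270,190:320],None,fx=5,fy=5,interpolation=2)[:,:,::-1])
im=vision.snapshot("scene"); cv2.imwrite("pics/sc3.png",cv2.resize(im[130:240,220:350],None,fx=5,fy=5,interpolation=2)[:,:,::-1])
```

```text
50N t 19.41 p [0.5726 0.0201 0.1179] F [-2.6 -2.7  1.7] M [-0.49  0.52 -0.05] op 0.0508 ff 50.0
0.2 t 19.72 p [0.5734 0.0206 0.1185] F [-1.8  0.5  4.4] M [-0.05  0.19  0.1 ] op 0.0504 ff 50.0
0.4 t 20.02 p [0.5736 0.0205 0.1191] F [-1.8 -0.2  7.5] M [-0.01  0.3   0.04] op 0.0506 ff 50.0
0.6 t 20.33 p [0.5735 0.0208 0.1193] F [-2.5  0.7  8.9] M [0.12 0.41 0.03] op 0.0506 ff 50.0
0.8 t 20.64 p [0.5735 0.0207 0.1193] F [-1.7 -0.   9.5] M [0.08 0.43 0.04] op 0.0502 ff 50.0
0.95 t 20.91 p [0.5736 0.0207 0.1194] F [-1.6  1.1  8.3] M [0.12 0.38 0.04] op 0.051 ff 50.0
1.12 t 21.19 p [0.5737 0.0208 0.1194] F [-3.3  0.1  8.9] M [0.16 0.36 0.  ] op 0.0507 ff 50.0
```

View pics/sc3.png

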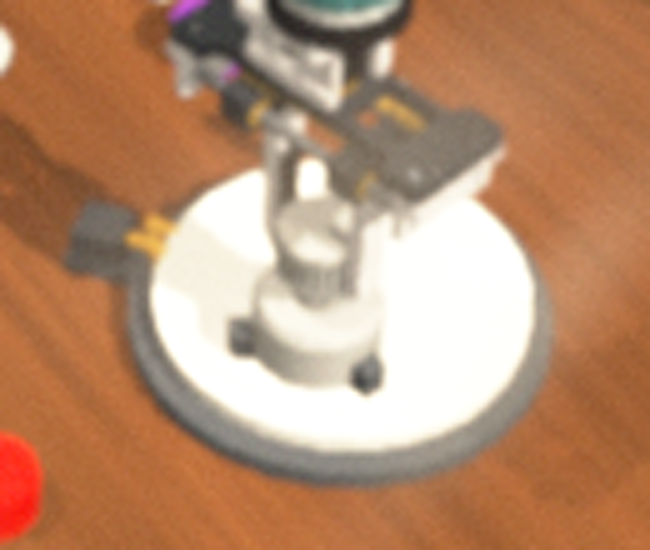

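The view from the side shows the cap held in the fingers and the brass ball and bump unchanged at about (150,235). The upward push of about 9 N fits the cap having risen on its button, so I'll do a guarded lift.

Run:
```python
from h import *
p=T.current_ee_pos(); c=[.5733,.0205]
for z in (.122,.126,.132):
    g=r.move_l([*c,z],vel=.03,guard=20); stat(f"{z} {g}")
    if g: break
else:
    r.move_l([*c,.162],vel=.06); r.hold(.3); stat("top")
    marks(("cap_center","mouth","post","detent"))
    im=vision.snapshot("scene"); cv2.imwrite("pics/sc4.png",cv2.resize(im[130:240,220:350],None,fx=5,fy=5,interpolation=2)[:,:,::-1])
```

```text
0.122 False t 21.58 p [0.5735 0.0207 0.1216] F [ 0.6 -0.3 -0.8] M [-0.01 -0.   -0.02] op 0.0506 ff 50.0
0.126 False t 21.87 p [0.5735 0.0205 0.1259] F [ 0.4 -0.5 -0.6] M [0.02 0.01 0.04] op 0.0507 ff 50.0
0.132 False t 22.22 p [0.5736 0.0205 0.1323] F [-1.3  0.9 -0.6] M [0.05 0.06 0.02] op 0.0502 ff 50.0
top t 23.17 p [0.5731 0.0205 0.1616] F [-0.1  0.2 -0.4] M [0.02 0.   0.07] op 0.0504 ff 50.0
top cap_center [([0.468, -0.243, 0.016], 0.72), ([0.777, -0.077, 0.015], 0.69), ([0.516, 0.321, -0.003], 0.65), ([0.572, 0.024, 0.151], 0.54)]
top mouth [([0.577, 0.023, 0.119], 0.66)]
top post [([0.464, -0.054, 0.105], 0.9)]
top detent [([0.605, -0.101, 0.024], 0.68)]
scene cap_center [([0.575, 0.02, 0.154], 0.85), ([0.773, -0.087, 0.017], 0.85), ([0.774, -0.001, 0.012], 0.61), ([0.464, -0.246, 0.015], 0.5)]
scene mouth [([0.571, 0.02, 0.118], 0.79)]
scene post [([0.45, -0.353, -0.0], 0.6)]
scene detent [([0.609, -0.101, 0.023], 0.7)]
```

View pics/sc4.png

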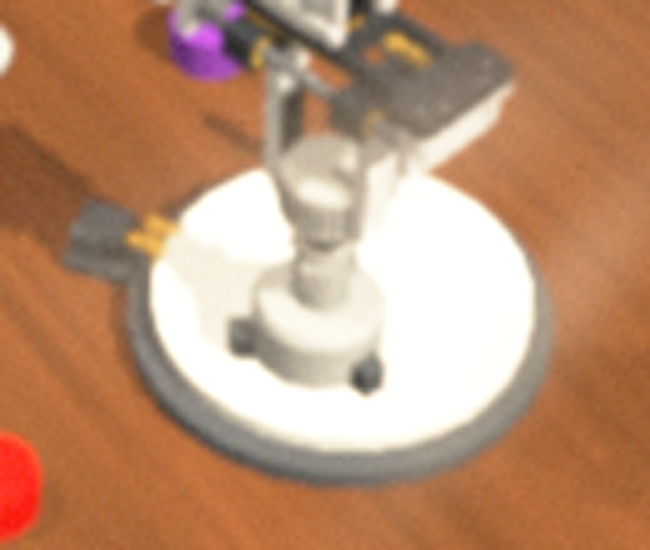

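The cap is held level above the bare neck at crop (322,270). Its centre is about 35 mm above the mouth, which is 20 mm clear, and the turntable is still in its detent. Handing in.

```bash
python3 -c "
from plant import r
print(r.sign_off())"
```

```text
the job is handed in; nothing more can be done
None
```

The job is handed in at about 24 s of the 51 s allowed: the turntable is home in its detent, and the cap is unscrewed and held level, centred about 20 mm clear above the tank's mouth.

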